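# Park the microscope objectives in order of length

## Robot

A 6-joint arm with a two-finger parallel gripper is mounted at the origin on the work surface. World frame = base frame: x ahead of the robot, y to its left, z up, the work surface at z = 0. Lengths are in m, angles in rad, forces in N, time in s.
With the tool pointing down it reaches from about 0.25 to 0.775 m from the base axis. Payload 4 kg.
Tool frame: the origin (TCP) lies at the very end of the fingers, on their centre line; the grasp point (between the pads) lies 19 mm behind it (robot.hold_point_z is the distance from the TCP to the grasp point, in m); z points along the fingers, x is the direction in which the jaws open and shut, and the axes are right-handed (so a half turn about z gives the same grasp; the last joint's range is limited). The gripper opens to 94 mm and grips with 3 to 60 N. Pads are 16 mm wide; open, the fingers measure 119 mm over their backs; the gripper's body (75 mm by 177 mm) begins 78 mm behind the grasp point.
Start: joints at [1.022, 0.087, 1.371, -0, 1.684, -0.103], TCP at [0.237, 0.496, 0.206] pointing down, gripper open.
Joint ranges: [-3.1, 3.1], [-0.76, 2.03], [0.27, 2.55], [-1.08, 4.22], [0.17, 2.65], [-2.57, 2.57]. Speed limits (rad/s): [2.79, 2.79, 3.14, 3.14, 3.14, 3.14].

## Interface

Orientations are given as a unit quaternion [x, y, z, w].
In Python, from rig import readout, viewer, workorder, robot gives the robot as it stands.
- The arm moves only by the tool move_arm, never from a script. Its argument "rows" is a list of rows, each an object with "twist": the turn, a rotation vector about the tool's x, y, z in units of 10 degrees (1.0 is 10 degrees), a list of three; "offset": the shift along the tool's x, y, z in units of 60 mm (1.0 is 60 mm), a list of three; "jaw": the opening, from -1 (shut) to 1 (fully open), so that 0 is half open. In form: [{"twist": [rx, ry, rz], "offset": [tx, ty, tz], "jaw": jaw}, ...]. A call has 1 to 10 rows; each row shifts and turns the pose as measured when the row begins, along the tool's axes as they then stand; what a row does not reach is not made up. A row lasts 1/8 s, in which the tool goes at most 62.5 mm and 10.7 degrees, less where a joint would pass 70% of its speed; a pose out of reach is approached as far as the arm can. A call is refused whole if a number of a shift passes 1 or a number of a turn 1, either way. A call with a gripper value outside its range is refused whole. The fingers move at their own pace and stop on an object; "squeeze" is the grip in N (left out, the last holds). Time passes only in rows, so rows that do not move let the fingers close. It gives the time, the measured TCP pose, the force and the opening at its end, in the units of the state.
- readout.observe(): the state, without advancing time (a new reading comes with each control period).
- viewer.grab_frame(name): name is "scene" or "top" or "wrist"; returns (picture, depth): 384x512x3 uint8, red, green, blue; 384x512 float32, m along the optical axis (not along the pixel's ray), 0 where there is no reading.
- viewer.calibration(name): a dict with "fx", "fy", "cx", "cy" (pixels), "camera_from_world" (4x4, takes a point from world to camera coordinates); the wrist camera has in their place "T_tool_cam" (4x4, takes a point from camera to tool coordinates, whose origin is the TCP and whose axes are the tool frame's). Camera axes: x right, y up, looking along -z (the intrinsics and any distortion apply to the point x, -y, -z); pixel columns grow to the right and rows downward; lengths in m; the calibration is good to about 2 mm. A picture is of the moment at which its call begins: read the wrist's pose just before it. calibration takes no time and is no camera call.
- workorder.hand_in(): hands the job in, once; it reports no verdict.
The state is a dict: "time_s": time; "joint_pos": joint angles; "joint_vel": joint speeds; "joint_torque": joint torques, N m; "tcp_pos": TCP position; "tcp_rot": TCP orientation; "ft_force": force on the tool from outside, world axes, zero at the start; "torque": the same for the moment, N m; "width": opening from 0.0 (shut) to 1.0 (fully open).
Only numpy, scipy, OpenCV 4.12 (cv2) and the standard library are available. Lean on these libraries where they do the work, as an engineer would, in place of code of your own. Each camera call takes 0.05 s, during which the arm holds its last target.

## Task

Stand the four microscope objectives on the four round seats of the black rail, one to a seat and centred on it, in order of height: the shortest on the seat next to the upright post, the tallest at the far end. They are optics, so keep them upright and never let one fall over.

Things in the scene. Friction and masses are not known exactly. Their poses are not given: they have to be found in the camera images.
- lens_32: Microscope objective, 32 mm tall, standing upright on the bench: satin aluminium barrel with a black band, 34 mm in diameter and straight from its flat foot up to 28 mm, above that tapering to a flat top 30 mm across with a dark lens. About 90 g. Origin: centre of its underside; z points up along its axis; yaw is of no meaning (round).
- lens_46: Microscope objective, 46 mm tall, standing upright on the bench: satin aluminium barrel with a black band, 34 mm in diameter and straight from its flat foot up to 36 mm, above that tapering to a flat top 25 mm across with a dark lens. About 120 g. Origin: centre of its underside; z points up along its axis; yaw is of no meaning (round).
- lens_60: Microscope objective, 60 mm tall, standing upright on the bench: satin aluminium barrel with a black band, 34 mm in diameter and straight from its flat foot up to 44 mm, above that tapering to a flat top 20 mm across with a dark lens. About 150 g. Origin: centre of its underside; z points up along its axis; yaw is of no meaning (round).
- lens_74: Microscope objective, 74 mm tall, standing upright on the bench: satin aluminium barrel with a black band, 34 mm in diameter and straight from its flat foot up to 52 mm, above that tapering to a flat top 15 mm across with a dark lens. About 190 g. Origin: centre of its underside; z points up along its axis; yaw is of no meaning (round).
- seat_a: One of four identical flat, round, light metal seats (46 mm in diameter, 4 mm thick, no rim) fixed in a row, 80 mm apart centre to centre, on a low black rail (60 mm wide, 420 mm long, top 6 mm above the bench). Origin: centre of its underside, 6 mm above the bench; its top, where an objective stands, is 4 mm above the origin (10 mm above the bench). x runs across the rail, y along it. The four letters come in no particular order along the row.
- seat_b: One of four identical flat, round, light metal seats (46 mm in diameter, 4 mm thick, no rim) fixed in a row, 80 mm apart centre to centre, on a low black rail (60 mm wide, 420 mm long, top 6 mm above the bench). Origin: centre of its underside, 6 mm above the bench; its top, where an objective stands, is 4 mm above the origin (10 mm above the bench). x runs across the rail, y along it. The four letters come in no particular order along the row.
- seat_c: One of four identical flat, round, light metal seats (46 mm in diameter, 4 mm thick, no rim) fixed in a row, 80 mm apart centre to centre, on a low black rail (60 mm wide, 420 mm long, top 6 mm above the bench). Origin: centre of its underside, 6 mm above the bench; its top, where an objective stands, is 4 mm above the origin (10 mm above the bench). x runs across the rail, y along it. The four letters come in no particular order along the row.
- seat_d: One of four identical flat, round, light metal seats (46 mm in diameter, 4 mm thick, no rim) fixed in a row, 80 mm apart centre to centre, on a low black rail (60 mm wide, 420 mm long, top 6 mm above the bench). Origin: centre of its underside, 6 mm above the bench; its top, where an objective stands, is 4 mm above the origin (10 mm above the bench). x runs across the rail, y along it. The four letters come in no particular order along the row.
- index_post: Upright metal post with a dark foot (22 mm in diameter) and a light metal cap (18 mm in diameter), fixed at one end of the same rail, 50 mm tall from the rail; its centre is in line with the seats, 65 mm beyond the centre of the nearest one. It may be at either end; the other end has only a flat black block 10 mm high. Origin: centre of its underside, 6 mm above the bench.
Things that resemble listed ones, but are neither listed nor needed, are in the scene too. Leave any turquoise or yellow look-alike of the lens_32 alone.

How it is judged:
By the outcome, as a careful person would: the job done as asked, in the order asked, and still so for the second after the job is handed in, with the robot touching nothing.
It also fails if it takes over 104 s, if anything falls off the work surface, if the arm or the gripper's body presses on something with over 40 N, if the wrist force passes 120 N, or if a joint passes its speed limit or range.

## Working session

There is one attempt and no reset: what is moved stays moved. The work goes in short steps, Python scripts to look and compute and a tool call to move; the robot and the scene stay as the last step left them, time stands still between calls to the robot, and variables do not carry over. Pictures are saved under pics/ and viewed, and the job is handed in when it is done.

Besides the shell and the picture viewer there is one more tool, called after "Emit:" as name(argument=value, ...) on one line, values as JSON. move_arm: Moves the arm, as the interface text tells. Its arguments: {"type":"object","properties":{"rows":{"type":"array"},"squeeze":{"type":"number"}},"required":["rows"]}

```bash
mkdir -p pics; ls
python3 - <<'E'
from rig import readout, viewer, workorder, robot
import numpy as np, cv2, json
print(readout.observe())
print([a for a in dir(robot) if a[0]!='_'])
for n in("scene","top","wrist"):
    print(n,viewer.calibration(n))
    p,d=viewer.grab_frame(n)
    cv2.imwrite(f'pics/{n}0.png',p[:,:,::-1]); np.save(f'pics/{n}0.npy',d)
E
```

```text
pics
{'time_s': 0.0, 'joint_pos': array([ 1.02191580e+00,  8.79251476e-02,  1.37221571e+00,  7.80001048e-06,
        1.68360580e+00, -1.03096279e-01]), 'joint_vel': array([ 4.61779986e-04, -2.78574312e-03,  2.34754326e-04, -1.53665539e-03,
       -1.55681346e-03,  2.39951375e-05]), 'joint_torque': array([-1.43342877e-03, -3.40182924e+01, -3.02424216e+01,  7.15101860e-02,
        3.31409101e-02, -1.89282378e-04]), 'tcp_pos': array([0.23685718, 0.49578611, 0.20434005]), 'tcp_rot': array([ 8.45920555e-01,  5.33307842e-01, -9.67050359e-04,  4.74089192e-04]), 'ft_force': array([ 0.01447907,  0.19667165, -0.29004387]), 'torque': array([ 0.01422605, -0.00075841,  0.02098086]), 'width': 0.9985331589142712}
['IKError', 'hold_point_z']
scene {'fx': 403.4871033501022, 'fy': 403.4871033501022, 'cx': 254.961662847598, 'cy': 185.7721722254828, 'camera_from_world': array([[-0.24988793,  0.96826937,  0.00323426,  0.10891151],
       [-0.51864221, -0.13666872,  0.84399758,  0.21021759],
       [ 0.81765902,  0.20922738,  0.53633723, -1.27624056],
       [ 0.        ,  0.        ,  0.        ,  1.        ]])}
top {'fx': 495.04810362412934, 'fy': 495.04810362412934, 'cx': 252.64750250206257, 'cy': 192.52280827979664, 'camera_from_world': array([[ 0.00268978, -0.99999365, -0.00233716,  0.00184822],
       [ 0.98340035,  0.00222111,  0.18143543, -0.5068572 ],
       [-0.18142908, -0.00278638,  0.98340008, -0.89229574],
       [ 0.        ,  0.        ,  0.        ,  1.        ]])}
wrist {'fx': 323.0335753620905, 'fy': 323.0335753620905, 'cx': 253.10996781216417, 'cy': 187.85947956954328, 'T_tool_cam': array([[ 9.99999226e-01, -1.05515207e-03, -6.58982303e-04,
        -6.59700814e-04],
       [-1.17838872e-03, -9.73213832e-01, -2.29898779e-01,
        -6.65949772e-02],
       [-3.98752522e-04,  2.29899377e-01, -9.73214322e-01,
        -1.79742869e-01],
       [ 0.00000000e+00,  0.00000000e+00,  0.00000000e+00,
         1.00000000e+00]])}
```

View pics/scene0.png

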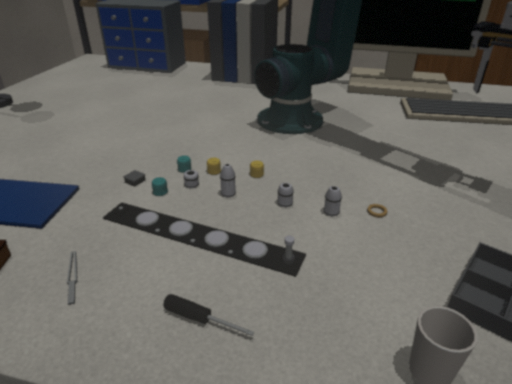

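View pics/top0.png

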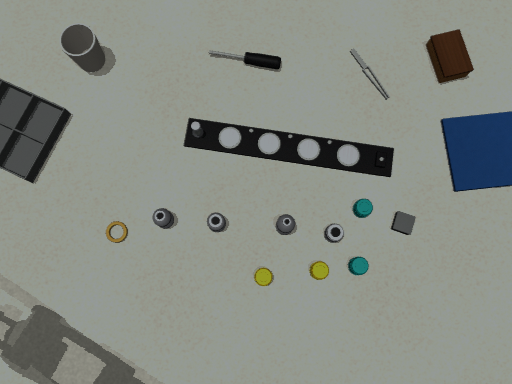

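View pics/wrist0.png

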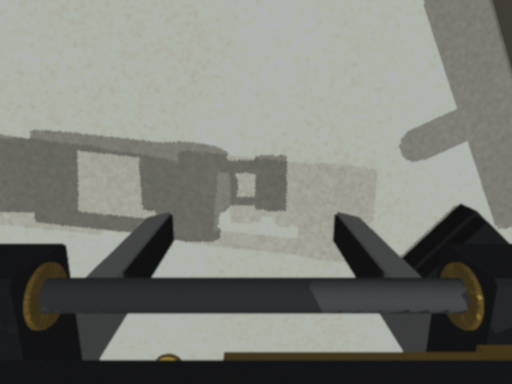

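```bash
cat > h.py <<'E'
from rig import readout, viewer, workorder, robot
import numpy as np, cv2
from scipy.spatial.transform import Rotation as R
def cam(n,st=None):
    c=viewer.calibration(n)
    if n=='wrist':
        T=np.eye(4);T[:3,:3]=R.from_quat(st['tcp_rot']).as_matrix();T[:3,3]=st['tcp_pos']
        W=T@c['T_tool_cam']
    else: W=np.linalg.inv(c['camera_from_world'])
    return c,W
def ray(c,W,u,v):
    d=np.stack([(np.asarray(u,float)-c['cx'])/c['fx'],-(np.asarray(v,float)-c['cy'])/c['fy'],-np.ones_like(np.asarray(u,float))],-1)
    return d@W[:3,:3].T
def plane(c,W,u,v,z):
    d=ray(c,W,u,v); o=W[:3,3]
    return o+d*((z-o[2])/d[...,2])[...,None]
def cloud(c,W,D):
    v,u=np.mgrid[:D.shape[0],:D.shape[1]]
    P=W[:3,3]+ray(c,W,u,v)*D[...,None]; P[D==0]=np.nan
    return P
E
python3 - <<'E'
from h import *
for n in('top','scene'):
    c,W=cam(n); im=cv2.imread(f'pics/{n}0.png'); D=np.load(f'pics/{n}0.npy'); P=cloud(c,W,D)
    print(n,'cam',W[:3,3])
    # bench z bias
    X=P[...,0];Y=P[...,1];Z=P[...,2]
    print('bench z',np.nanmedian(Z[(X>.25)&(X<.5)&(abs(Y)<.3)]))
    m=((X>.25)&(X<.75)&(abs(Y)<.45)&(Z>0.006)).astype(np.uint8)
    k,l,s,ce=cv2.connectedComponentsWithStats(m)
    for i in range(1,k):
        if s[i,4]<40: continue
        q=l==i; zm=np.nanpercentile(Z[q],98); t=q&(Z>zm-.003)
        print(i,s[i],'zmax %.4f'%zm,'top ctr',np.nanmean(P[t],0).round(4),'all',np.nanmean(P[q],0).round(4),'bgr',im[q].mean(0).round(),'pxtop',np.argwhere(t).mean(0)[::-1].round(1))
    # seats
    hsv=cv2.cvtColor(im,cv2.COLOR_BGR2HSV)
    b=((hsv[...,2]>150)).astype(np.uint8)
    k,l,s,ce=cv2.connectedComponentsWithStats(b)
    for i in range(1,k):
        if 150<s[i,4]<1200: print('bright',s[i],ce[i].round(2),plane(c,W,*ce[i],.010).round(4))
E
```

```text
top cam [3.36550177e-01 4.87710919e-04 9.69449872e-01]
bench z 0.00019725674745962873
1 [439  74  15   9  50] zmax 0.0393 top ctr [ 0.7483 -0.3832  0.0382] all [ 0.7483 -0.3849  0.0253] bgr [12. 25. 40.] pxtop [446.2  74.9]
12 [ 22  92  47  90 905] zmax 0.0371 top ctr [0.6248 0.4151 0.0359] all [0.6233 0.4155 0.0235] bgr [37. 38. 36.] pxtop [ 42.8 134.2]
29 [ 441  115   43   76 2384] zmax 0.0150 top ctr [ 0.5982 -0.4181  0.0132] all [ 0.5978 -0.4172  0.0113] bgr [89. 50. 22.] pxtop [464.2 151.1]
33 [ 184  118  209   58 3523] zmax 0.0363 top ctr [0.6351 0.1144 0.0534] all [ 0.6076 -0.0666  0.01  ] bgr [78. 77. 75.] pxtop [195.2 126.4]
106 [353 199  20  19 288] zmax 0.0347 top ctr [ 0.4824 -0.2101  0.0331] all [ 0.4812 -0.2078  0.0289] bgr [95. 99. 20.] pxtop [364.1 206.6]
111 [153 208  21  20 317] zmax 0.0629 top ctr [0.4609 0.1761 0.0616] all [0.458  0.1718 0.0482] bgr [76. 74. 72.] pxtop [159.  215.3]
113 [391 211  25  24 392] zmax 0.0214 top ctr [ 0.4553 -0.2894  0.0197] all [ 0.4541 -0.2877  0.0172] bgr [72. 73. 71.] pxtop [404.3 221.7]
114 [207 213  19  19 281] zmax 0.0487 top ct
[... 3082 characters left out ...]
209. ]
20 [133 208  27  19 298] zmax 0.0114 top ctr [ 0.5958 -0.1879  0.0098] all [ 0.5958 -0.1877  0.0091] bgr [103. 101. 101.] pxtop [146.2 217.6]
42 [168 218  25  23 325] zmax 0.0113 top ctr [ 0.6074 -0.1091  0.0098] all [ 0.6084 -0.1091  0.0092] bgr [103. 102. 102.] pxtop [179.8 227.1]
56 [193 225  45  33 449] zmax 0.0113 top ctr [ 0.6193 -0.0303  0.0097] all [ 0.6216 -0.0274  0.0086] bgr [92. 91. 91.] pxtop [215.7 237.4]
76 [235 235  60  31 777] zmax 0.0562 top ctr [0.6411 0.1133 0.0554] all [0.6365 0.0732 0.0164] bgr [83. 83. 83.] pxtop [288.8 238.3]
92 [ 447  242   64   92 1620] zmax 0.0355 top ctr [0.6587 0.4122 0.0344] all [0.6657 0.419  0.022 ] bgr [41. 41. 41.] pxtop [474.3 288.6]
```

Emit:
move_arm(rows=[{"twist": [0, 0, -0.85], "offset": [0, 0, 0], "jaw": 1}, {"twist": [0, 0, -0.85], "offset": [0, 0, 0], "jaw": 1}, {"twist": [0, 0, 0], "offset": [-0.98, 0.45, 0], "jaw": 1}, {"twist": [0, 0, 0], "offset": [-0.98, 0.45, 0], "jaw": 1}, {"twist": [0, 0, 0], "offset": [-0.98, 0.45, 0], "jaw": 1}, {"twist": [0, 0, 0], "offset": [-0.98, 0.45, 0], "jaw": 1}, {"twist": [0, 0, 0], "offset": [-0.98, 0.45, 0], "jaw": 0.3}, {"twist": [0, 0, 0], "offset": [-0.98, 0.45, 0], "jaw": 0.3}, {"twist": [0, 0, 0], "offset": [-0.98, 0.45, 0], "jaw": 0.3}, {"twist": [0, 0, 0], "offset": [-0.98, 0.45, 0], "jaw": 0.3}])

```text
time_s: 1.4
tcp_pos: [0.3808, 0.015, 0.2022]
tcp_rot: [0.751, 0.66, -0.003, 0.002]
ft_force: [0.8, 0.6, 0.3]
width: 0.655
```

Emit:
move_arm(rows=[{"twist": [0, 0, 0], "offset": [0, 0, 0], "jaw": 0.3}, {"twist": [0, 0, 0], "offset": [0, 0, 0], "jaw": 0.3}])

```text
time_s: 1.65
tcp_pos: [0.3808, 0.0111, 0.2015]
tcp_rot: [0.754, 0.656, -0.004, 0.002]
ft_force: [0.2, -0.3, -0.6]
width: 0.65
```

```bash
cat >> h.py <<'E'
def goto(p,yaw=81.4):
    """prints what is left to reach: twist (10deg) in present axes, offset (60mm) in final axes"""
    s=readout.observe(); Rc=R.from_quat(s['tcp_rot'])
    y=np.radians(yaw); Rg=R.from_matrix(np.array([[np.cos(y),np.sin(y),0],[np.sin(y),-np.cos(y),0],[0,0,-1]]))
    tw=(Rc.inv()*Rg).as_rotvec(degrees=True)/10
    off=Rg.as_matrix().T@(np.array(p)-s['tcp_pos'])/.06
    print('t %.2f'%s['time_s'],'tcp',s['tcp_pos'].round(4),'F',s['ft_force'].round(1),'w %.3f'%s['width'],'| twist',tw.round(3),'off',off.round(3))
E
python3 - <<'E'
from h import *
goto([.38,0,.205])
s=readout.observe()
p,D=viewer.grab_frame('wrist'); cv2.imwrite('pics/w1.png',p[:,:,::-1]); np.save('pics/w1.npy',D)
import pickle; pickle.dump(s,open('pics/w1.pkl','wb'))
E
```

```text
t 1.65 tcp [0.3808 0.0111 0.2015] F [ 0.2 -0.3 -0.6] w 0.650 | twist [-0.011  0.043  0.065] off [-0.186  0.015 -0.058]
```

View pics/w1.png

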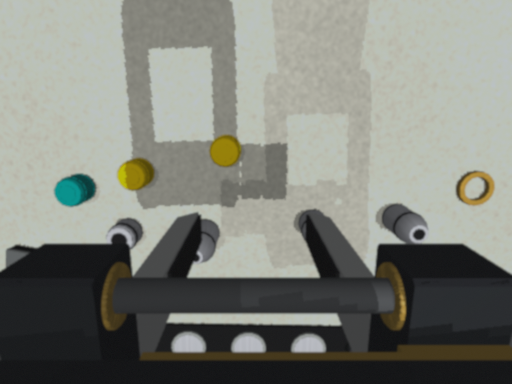

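Emit:
move_arm(rows=[{"twist": [0, 0.04, 0.06], "offset": [0, 0, 0], "jaw": 0.3}, {"twist": [0, 0, 0], "offset": [0.02, 0.95, 0], "jaw": 0.3}, {"twist": [0, 0, 0], "offset": [0.02, 0.95, 0], "jaw": 0.3}, {"twist": [0, 0, 0], "offset": [0.02, 0.95, 0], "jaw": 0.3}, {"twist": [0, 0, 0], "offset": [0.02, 0.95, 0], "jaw": 0.3}, {"twist": [0, 0, 0], "offset": [0, 0.2, 0], "jaw": 0.3}, {"twist": [0, 0, 0], "offset": [0, 0, 0], "jaw": 0.3}, {"twist": [0, 0, 0], "offset": [0, 0, 0], "jaw": 0.3}])

```text
time_s: 2.7
tcp_pos: [0.6226, -0.0035, 0.2004]
tcp_rot: [0.75, 0.661, -0.0, -0.002]
ft_force: [-0.6, -0.2, -0.4]
width: 0.651
```

Run:
```python
from h import *
goto([.62,-.02,.205])
s=readout.observe()
p,D=viewer.grab_frame('wrist'); cv2.imwrite('pics/w2.png',p[:,:,::-1]); np.save('pics/w2.npy',D)
import pickle; pickle.dump(s,open('pics/w2.pkl','wb'))
```

```text
t 2.70 tcp [ 0.6226 -0.0035  0.2004] F [-0.6 -0.2 -0.4] w 0.651 | twist [-0.019 -0.01   0.136] off [-0.278 -0.001 -0.077]
```

View pics/w2.png

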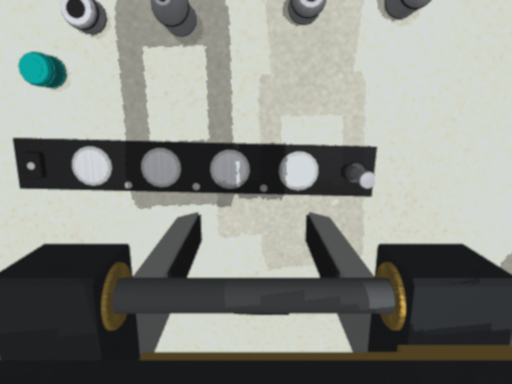

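```bash
cat >> h.py <<'E'
def blobs(n,im,D,st=None,zlo=.006,box=(.25,.75,-.45,.45)):
    c,W=cam(n,st); P=cloud(c,W,D); X,Y,Z=P[...,0],P[...,1],P[...,2]
    m=((X>box[0])&(X<box[1])&(Y>box[2])&(Y<box[3])&(Z>zlo)&(Z<.12)).astype(np.uint8)
    return c,W,P,m
E
python3 - <<'E'
from h import *
import pickle
s=pickle.load(open('pics/w2.pkl','rb'));im=cv2.imread('pics/w2.png');D=np.load('pics/w2.npy')
c,W=cam('wrist',s);P=cloud(c,W,D);Z=P[...,2]
print('bench z',np.nanmedian(Z[60:130,230:330]))
# seats: contour ellipse on bright within black rail
g=cv2.cvtColor(im,cv2.COLOR_BGR2GRAY)
m=(g[130:200,10:380]>70).astype(np.uint8)
cs,_=cv2.findContours(m,cv2.RETR_LIST,cv2.CHAIN_APPROX_NONE)
S=[]
for k in cs:
    a=cv2.contourArea(k)
    if 700<a<1800:
        e=cv2.fitEllipse(k); u,v=e[0][0]+10,e[0][1]+130
        q=plane(c,W,u,v,.010); S.append(q)
        print('seat px',round(u,1),round(v,1),'axes',np.round(e[1],1),'xyz',q.round(4),'depthz',Z[int(v),int(u)].round(4))
S=np.array(S); S=S[S[:,1].argsort()]
print(np.linalg.norm(np.diff(S,axis=0),axis=1).round(4)); d=S[-1]-S[0]; print('yaw',np.degrees(np.arctan2(d[1],d[0])))
# lens tops
for h,px in((.032,(78,12)),(.074,(172,10)),(.046,(308,8)),(.060,(402,6))):
    print(h, plane(c,W,*px,h).round(3))
E
```

```text
bench z 0.000405885746815271
seat px 298.6 170.2 axes [39.  40.2] xyz [0.6282 0.0491 0.01  ] depthz 0.0092
seat px 229.5 168.6 axes [38.1 39.3] xyz [ 0.6162 -0.0303  0.01  ] depthz 0.0104
seat px 160.5 167.0 axes [37.7 40.1] xyz [ 0.6044 -0.1094  0.01  ] depthz 0.0111
seat px 91.3 165.4 axes [38.2 42.3] xyz [ 0.5926 -0.1885  0.01  ] depthz 0.0108
[0.0799 0.08   0.0804]
yaw 81.46761214390364
0.032 [ 0.44  -0.154  0.032]
0.074 [ 0.463 -0.054  0.074]
0.046 [0.468 0.068 0.046]
0.06 [0.481 0.149 0.06 ]
```

Emit:
move_arm(rows=[{"twist": [0, 0, 0.13], "offset": [0, 0, 0], "jaw": 0.3}, {"twist": [0, 0, 0], "offset": [0.1, -0.8, 0], "jaw": 0.3}, {"twist": [0, 0, 0], "offset": [0.1, -0.8, 0], "jaw": 0.3}, {"twist": [0, 0, 0], "offset": [0, 0, 0], "jaw": 0.3}, {"twist": [0, 0, 0], "offset": [0, 0, 0], "jaw": 0.3}])

```text
time_s: 3.38
tcp_pos: [0.5242, 0.0235, 0.2026]
tcp_rot: [0.759, 0.651, 0.001, -0.001]
ft_force: [-0.2, 0.6, -0.1]
width: 0.65
```

Run:
```python
from h import *
goto([.53,0.01,.205])
s=readout.observe()
p,D=viewer.grab_frame('wrist'); cv2.imwrite('pics/w3.png',p[:,:,::-1]); np.save('pics/w3.npy',D)
import pickle; pickle.dump(s,open('pics/w3.pkl','wb'))
c,W,P,m=blobs('wrist',p,D,s,zlo=.008,box=(.38,.55,-.35,.35)); Z=P[...,2]
m[200:]=0
k,l,st,ce=cv2.connectedComponentsWithStats(m)
for i in range(1,k):
    if st[i,4]<150: continue
    q=l==i; zm=np.nanpercentile(Z[q],97); t=q&(Z>zm-.003)
    u,v=np.argwhere(t).mean(0)[::-1]
    h=min((.032,.046,.06,.074),key=lambda h:abs(h-zm))
    print(st[i],'zmax %.4f'%zm,h,'toppx',u.round(1),v.round(1),'n',t.sum(),'ray@h',plane(c,W,u,v,h).round(4),'bgr',p[q].mean(0)[::-1].round())
```

```text
t 3.38 tcp [0.5242 0.0235 0.2026] F [-0.2  0.6 -0.1] w 0.650 | twist [ 0.002 -0.013 -0.02 ] off [-0.207  0.13  -0.04 ]
[445  39  38  39 325] zmax 0.0100 0.032 toppx 462.5 56.4 n 325 ray@h [0.4367 0.2526 0.032 ] bgr [ 79. 156. 190.]
[  5  68  42  14 421] zmax 0.0334 0.032 toppx 18.8 73.1 n 187 ray@h [ 0.3838 -0.1982  0.032 ] bgr [106. 109.  16.]
[ 363   76   47   36 1278] zmax 0.0615 0.06 toppx 397.9 92.3 n 401 ray@h [0.4616 0.1736 0.06  ] bgr [111. 108. 106.]
[272  86  34  34 903] zmax 0.0480 0.046 toppx 290.4 102.3 n 526 ray@h [0.455  0.0721 0.046 ] bgr [130. 127. 125.]
[ 143  101   43   35 1172] zmax 0.0753 0.074 toppx 153.3 118.2 n 251 ray@h [ 0.4501 -0.0594  0.074 ] bgr [115. 112. 110.]
[  60  102   41   32 1052] zmax 0.0340 0.032 toppx 74.4 117.5 n 666 ray@h [ 0.4356 -0.1542  0.032 ] bgr [125. 121. 120.]
[  23  153   41   32 1031] zmax 0.0338 0.032 toppx 36.7 170.6 n 608 ray@h [ 0.4846 -0.211   0.032 ] bgr [123. 126.  19.]
```

View pics/w3.png

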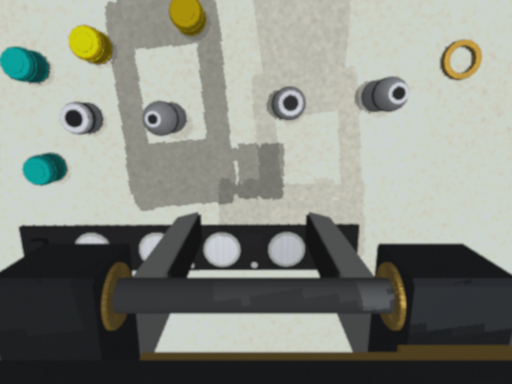

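Emit:
move_arm(rows=[{"twist": [0, 0, 0], "offset": [-0.8, -0.26, 0.3], "jaw": 0.3}, {"twist": [0, 0, 0], "offset": [-0.8, -0.26, 0.3], "jaw": 0.3}, {"twist": [0, 0, 0], "offset": [-0.8, -0.26, 0.3], "jaw": 0.3}, {"twist": [0, 0, 0], "offset": [-0.8, -0.26, 0.6], "jaw": 0.3}, {"twist": [0, 0, 0], "offset": [0, 0, 0], "jaw": 0.3}, {"twist": [0, 0, 0], "offset": [0, 0, 0], "jaw": 0.3}])

```text
time_s: 4.18
tcp_pos: [0.4392, -0.165, 0.1134]
tcp_rot: [0.76, 0.65, 0.004, 0.003]
ft_force: [0.3, 0.1, 0.3]
width: 0.652
```

```bash
python3 -c "
from h import *
goto([.4356,-.1542,.1])"
```

```text
t 4.17 tcp [ 0.4392 -0.165   0.1134] F [0.3 0.1 0.3] w 0.652 | twist [ 0.057 -0.005 -0.034] off [ 0.168 -0.086  0.223]
```

Emit:
move_arm(rows=[{"twist": [0.06, 0, -0.03], "offset": [0.17, -0.09, 0.5], "jaw": 0.3}, {"twist": [0, 0, 0], "offset": [0, 0, 0.5], "jaw": 0.3}, {"twist": [0, 0, 0], "offset": [0, 0, 0], "jaw": 0.3}, {"twist": [0, 0, 0], "offset": [0, 0, 0], "jaw": 0.3}])

```text
time_s: 4.68
tcp_pos: [0.4434, -0.153, 0.0585]
tcp_rot: [0.756, 0.654, 0.003, 0.005]
ft_force: [-0.0, 0.3, -0.5]
width: 0.652
```

```bash
python3 -c "
from h import *
goto([.4356,-.1542,.004])"
```

```text
t 4.67 tcp [ 0.4434 -0.153   0.0585] F [-0.   0.3 -0.5] w 0.652 | twist [0.064 0.009 0.029] off [-0.039 -0.126  0.908]
```

Emit:
move_arm(rows=[{"twist": [0, 0, 0], "offset": [0, 0, 0], "jaw": 0.3}])

```text
time_s: 4.8
tcp_pos: [0.4447, -0.1532, 0.0601]
tcp_rot: [0.756, 0.654, 0.004, 0.006]
ft_force: [0.2, -0.4, 0.5]
width: 0.651
```

Emit:
move_arm(rows=[{"twist": [0, 0, 0], "offset": [0, 0, 0], "jaw": 0.3}])

```text
time_s: 4.92
tcp_pos: [0.4456, -0.1534, 0.0614]
tcp_rot: [0.756, 0.654, 0.004, 0.007]
ft_force: [0.2, -0.1, 0.6]
width: 0.65
```

Emit:
move_arm(rows=[{"twist": [0, 0, 0], "offset": [0, -0.1, 0], "jaw": 0.3}])

```text
time_s: 5.05
tcp_pos: [0.4401, -0.1529, 0.0622]
tcp_rot: [0.756, 0.654, 0.004, 0.008]
ft_force: [-0.8, 0.9, 0.9]
width: 0.649
```

```bash
python3 -c "
from h import *
goto([.4356,-.1542,.004])"
```

```text
t 5.05 tcp [ 0.4401 -0.1529  0.0622] F [-0.8  0.9  0.9] w 0.649 | twist [0.1   0.02  0.035] off [-0.033 -0.071  0.969]
```

Emit:
move_arm(rows=[{"twist": [0.12, 0.02, 0.03], "offset": [-0.03, -0.08, 0.2], "jaw": 0.3}, {"twist": [0, 0, 0], "offset": [0, 0, 0.35], "jaw": 0.3}])

```text
time_s: 5.3
tcp_pos: [0.4356, -0.1549, 0.0297]
tcp_rot: [0.758, 0.652, -0.001, 0.0]
ft_force: [0.8, -0.7, 0.5]
width: 0.648
```

```bash
python3 -c "
from h import *
goto([.4356,-.1542,.004]); print(readout.observe()['joint_vel'].round(4))"
```

```text
t 5.30 tcp [ 0.4356 -0.1549  0.0297] F [ 0.8 -0.7  0.5] w 0.648 | twist [-0.005  0.008 -0.001] off [ 0.012 -0.003  0.429]
[-0.0031  0.169   0.2134 -0.0006 -0.3728 -0.0004]
```

Emit:
move_arm(rows=[{"twist": [0, 0, 0], "offset": [0.01, 0, 0.3], "jaw": 0.3}, {"twist": [0, 0, 0], "offset": [0, 0, 0.1], "jaw": 0.3}])

```text
time_s: 5.55
tcp_pos: [0.4334, -0.1539, 0.0024]
tcp_rot: [0.759, 0.652, -0.002, -0.002]
ft_force: [0.6, -0.3, -0.1]
width: 0.649
```

```bash
python3 -c "
from h import *
goto([.4356,-.1542,.004]); print(readout.observe()['joint_vel'].round(4))"
```

```text
t 5.55 tcp [ 0.4334 -0.1539  0.0024] F [ 0.6 -0.3 -0.1] w 0.649 | twist [-0.035 -0.    -0.007] off [ 0.001  0.037 -0.027]
[-0.0049  0.0563  0.0394 -0.0009 -0.1146  0.0008]
```

Emit:
move_arm(rows=[{"twist": [-0.05, 0, 0], "offset": [0, 0.04, -0.05], "jaw": 0.0}, {"twist": [0, 0, 0], "offset": [0, 0, 0], "jaw": -0.1}], squeeze=15)

```text
time_s: 5.8
tcp_pos: [0.4356, -0.1544, 0.0053]
tcp_rot: [0.759, 0.651, 0.001, 0.001]
ft_force: [-0.1, -0.6, -0.0]
width: 0.476
```

```bash
python3 -c "
from h import *
goto([.4356,-.1542,.004]); print(readout.observe()['joint_vel'].round(4))"
```

```text
t 5.80 tcp [ 0.4356 -0.1544  0.0053] F [-0.1 -0.6 -0. ] w 0.476 | twist [ 0.012 -0.002 -0.01 ] off [ 0.004 -0.001  0.021]
[-0.0029  0.003   0.0061  0.0011  0.0031 -0.0006]
```

Emit:
move_arm(rows=[{"twist": [0.01, 0, 0], "offset": [0, 0, 0.02], "jaw": -0.5}, {"twist": [0, 0, 0], "offset": [0, 0, 0.01], "jaw": -0.5}], squeeze=15)

```text
time_s: 6.05
tcp_pos: [0.4363, -0.1548, 0.0047]
tcp_rot: [0.759, 0.651, 0.0, 0.001]
ft_force: [-0.5, 0.5, 1.5]
width: 0.36
```

```bash
python3 -c "
from h import *
goto([.4356,-.1542,.004]); print(readout.observe()['joint_vel'].round(4))"
```

```text
t 6.05 tcp [ 0.4363 -0.1548  0.0047] F [-0.5  0.5  1.5] w 0.360 | twist [ 0.011  0.002 -0.01 ] off [ 0.008 -0.013  0.012]
[-0.     -0.0022  0.0026  0.0005 -0.0001  0.    ]
```

Emit:
move_arm(rows=[{"twist": [0, 0, 0], "offset": [0, 0, 0.01], "jaw": -0.5}, {"twist": [0, 0, 0], "offset": [0, 0, -0.2], "jaw": -0.5}, {"twist": [0, 0, 0], "offset": [0, 0, -0.6], "jaw": -0.5}, {"twist": [0, 0, 0], "offset": [0, 0, -0.8], "jaw": -0.5}], squeeze=20)

```text
time_s: 6.55
tcp_pos: [0.4331, -0.1532, 0.0991]
tcp_rot: [0.759, 0.651, -0.001, -0.004]
ft_force: [0.7, -0.3, -1.1]
width: 0.353
```

```bash
python3 -c "
from h import *
goto([.6282,.0491,.1])"
```

```text
t 6.55 tcp [ 0.4331 -0.1532  0.0991] F [ 0.7 -0.3 -1.1] w 0.353 | twist [-0.043 -0.016 -0.009] off [ 3.819  2.711 -0.015]
```

Emit:
move_arm(rows=[{"twist": [-0.04, 0, 0], "offset": [0.5, 0.35, 0], "jaw": -0.5}, {"twist": [0, 0, 0], "offset": [0.8, 0.57, 0], "jaw": -0.5}, {"twist": [0, 0, 0], "offset": [0.8, 0.57, 0], "jaw": -0.5}, {"twist": [0, 0, 0], "offset": [0.8, 0.57, 0], "jaw": -0.5}, {"twist": [0, 0, 0], "offset": [0.6, 0.43, 0], "jaw": -0.5}, {"twist": [0, 0, 0], "offset": [0.2, 0.14, 0], "jaw": -0.5}, {"twist": [0, 0, 0], "offset": [0, 0, 0], "jaw": -0.5}])

```text
time_s: 7.42
tcp_pos: [0.6335, 0.045, 0.1102]
tcp_rot: [0.76, 0.65, 0.005, 0.008]
ft_force: [0.3, 0.0, -2.3]
width: 0.356
```

```bash
python3 -c "
from h import *
goto([.6282,.0491,.05])"
```

```text
t 7.42 tcp [0.6335 0.045  0.1102] F [ 0.3  0.  -2.3] w 0.356 | twist [ 0.103  0.013 -0.029] off [ 0.054 -0.098  1.004]
```

Emit:
move_arm(rows=[{"twist": [0.1, 0, -0.03], "offset": [0.05, -0.09, 0.4], "jaw": -0.5}, {"twist": [0.02, 0, 0], "offset": [0, -0.02, 0.5], "jaw": -0.5}, {"twist": [0, 0, 0], "offset": [0, 0, 0.2], "jaw": -0.5}])

```text
time_s: 7.8
tcp_pos: [0.6248, 0.0455, 0.0411]
tcp_rot: [0.759, 0.651, -0.003, -0.001]
ft_force: [-0.4, 0.2, -0.9]
width: 0.351
```

```bash
python3 -c "
from h import *
goto([.629,.049,.0155])"
```

```text
t 7.80 tcp [0.6248 0.0455 0.0411] F [-0.4  0.2 -0.9] w 0.351 | twist [-0.034  0.021 -0.019] off [0.068 0.06  0.426]
```

Emit:
move_arm(rows=[{"twist": [-0.03, 0.02, -0.02], "offset": [0.07, 0.07, 0.15], "jaw": -0.5}, {"twist": [0, 0, 0], "offset": [0.01, 0.01, 0.1], "jaw": -0.5}])

```text
time_s: 8.05
tcp_pos: [0.6292, 0.0484, 0.0243]
tcp_rot: [0.759, 0.651, -0.001, -0.001]
ft_force: [0.1, -0.1, -1.3]
width: 0.353
```

```bash
python3 -c "
from h import *
goto([.629,.049,.0155])"
```

```text
t 8.05 tcp [0.6292 0.0484 0.0243] F [ 0.1 -0.1 -1.3] w 0.353 | twist [-0.014  0.001 -0.009] off [ 0.009 -0.004  0.147]
```

Emit:
move_arm(rows=[{"twist": [-0.01, 0, 0], "offset": [0.01, 0, 0.09], "jaw": -0.5}, {"twist": [0, 0, 0], "offset": [0, 0, 0.03], "jaw": -0.5}])

```text
time_s: 8.3
tcp_pos: [0.6298, 0.049, 0.0173]
tcp_rot: [0.759, 0.651, 0.0, 0.0]
ft_force: [-0.7, -1.2, -1.3]
width: 0.358
```

```bash
python3 -c "
from h import *
goto([.629,.049,.0155])"
```

```text
t 8.30 tcp [0.6298 0.049  0.0173] F [-0.7 -1.2 -1.3] w 0.358 | twist [ 0.003  0.    -0.009] off [-0.002 -0.013  0.03 ]
```

Emit:
move_arm(rows=[{"twist": [0, 0, 0], "offset": [0, -0.015, 0.05], "jaw": -0.5}])

```text
time_s: 8.43
tcp_pos: [0.6295, 0.0492, 0.0149]
tcp_rot: [0.759, 0.652, 0.001, 0.001]
ft_force: [0.1, 1.2, -1.9]
width: 0.357
```

```bash
python3 -c "
from h import *
goto([.629,.049,.0155])"
```

```text
t 8.43 tcp [0.6295 0.0492 0.0149] F [ 0.1  1.2 -1.9] w 0.357 | twist [ 0.013 -0.001 -0.009] off [-0.004 -0.009 -0.009]
```

Emit:
move_arm(rows=[{"twist": [0.01, 0, 0], "offset": [0, -0.01, 0.025], "jaw": -0.5}])

```text
time_s: 8.55
tcp_pos: [0.6295, 0.0492, 0.0148]
tcp_rot: [0.759, 0.652, 0.001, 0.001]
ft_force: [-2.6, -0.1, 5.1]
width: 0.355
```

```bash
python3 -c "
from h import *
goto([.629,.049,.0145])"
```

```text
t 8.55 tcp [0.6295 0.0492 0.0148] F [-2.6 -0.1  5.1] w 0.355 | twist [ 0.012 -0.    -0.008] off [-0.004 -0.008  0.004]
```

Emit:
move_arm(rows=[{"twist": [0, 0, 0], "offset": [0, 0, 0], "jaw": -0.1}, {"twist": [0, 0, 0], "offset": [0, 0, 0], "jaw": 0.2}, {"twist": [0, 0, 0], "offset": [0, 0, -0.3], "jaw": 0.2}, {"twist": [0, 0, 0], "offset": [0, 0, -0.7], "jaw": 0.2}, {"twist": [0, 0, 0], "offset": [0, 0, -0.8], "jaw": 0.2}, {"twist": [0, 0, 0], "offset": [0, 0, 0], "jaw": 0.2}])

```text
time_s: 9.3
tcp_pos: [0.6301, 0.0494, 0.1299]
tcp_rot: [0.759, 0.652, 0.002, 0.002]
ft_force: [0.2, 0.2, 0.1]
width: 0.6
```

Run:
```python
from h import *
goto([.4501,-.0594,.12])
p,D=viewer.grab_frame('top'); cv2.imwrite('pics/t1.png',p[:,:,::-1])
cv2.imwrite('pics/t1c.png',cv2.resize(p[90:240,140:400,::-1],None,fx=3,fy=3))
```

```text
t 9.30 tcp [0.6301 0.0494 0.1299] F [0.2 0.2 0.1] w 0.600 | twist [ 0.033 -0.005 -0.007] off [-2.242 -2.696  0.165]
```

View pics/t1c.png

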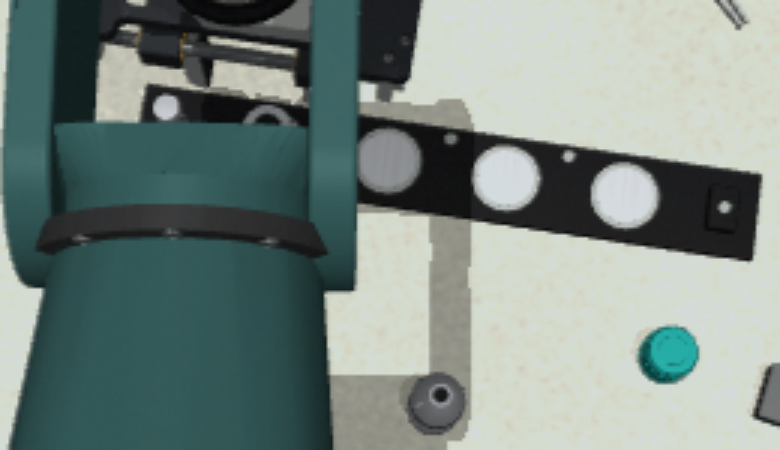

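Emit:
move_arm(rows=[{"twist": [0.03, 0, 0], "offset": [-0.3, -0.36, 0], "jaw": 0.2}, {"twist": [0, 0, 0], "offset": [-0.6, -0.72, 0], "jaw": 0.2}, {"twist": [0, 0, 0], "offset": [-0.6, -0.72, 0], "jaw": 0.2}, {"twist": [0, 0, 0], "offset": [-0.5, -0.6, 0.1], "jaw": 0.2}, {"twist": [0, 0, 0], "offset": [-0.2, -0.24, 0], "jaw": 0.2}, {"twist": [0, 0, 0], "offset": [0, 0, 0], "jaw": 0.2}])

```text
time_s: 10.1
tcp_pos: [0.444, -0.0587, 0.1147]
tcp_rot: [0.758, 0.652, -0.005, -0.006]
ft_force: [0.4, 0.7, -0.2]
width: 0.6
```

```bash
python3 -c "
from h import *
goto([.4501,-.0594,.015])"
```

```text
t 10.10 tcp [ 0.444  -0.0587  0.1147] F [ 0.4  0.7 -0.2] w 0.600 | twist [-0.086 -0.003 -0.001] off [0.004 0.102 1.662]
```

Emit:
move_arm(rows=[{"twist": [-0.09, 0, 0], "offset": [0, 0.1, 0.3], "jaw": 0.2}, {"twist": [0, 0, 0], "offset": [0, 0.02, 0.5], "jaw": 0.2}, {"twist": [0, 0, 0], "offset": [0, 0.02, 0.2], "jaw": 0.2}])

```text
time_s: 10.48
tcp_pos: [0.4577, -0.0586, 0.0549]
tcp_rot: [0.758, 0.653, 0.003, 0.002]
ft_force: [-0.3, -0.2, 0.4]
width: 0.601
```

```bash
python3 -c "
from h import *
goto([.4501,-.0594,.015])"
```

```text
t 10.47 tcp [ 0.4577 -0.0586  0.0549] F [-0.3 -0.2  0.4] w 0.601 | twist [ 0.042 -0.013  0.009] off [-0.032 -0.123  0.664]
```

Emit:
move_arm(rows=[{"twist": [0.03, 0, 0], "offset": [-0.03, -0.08, 0.3], "jaw": 0.2}, {"twist": [0, 0, 0], "offset": [0, 0, 0.15], "jaw": 0.2}])

```text
time_s: 10.72
tcp_pos: [0.4541, -0.0591, 0.0266]
tcp_rot: [0.757, 0.653, 0.002, 0.0]
ft_force: [0.5, 0.5, 0.1]
width: 0.599
```

```bash
python3 -c "
from h import *
goto([.4501,-.0594,.015])"
```

```text
t 10.72 tcp [ 0.4541 -0.0591  0.0266] F [0.5 0.5 0.1] w 0.599 | twist [ 0.013 -0.014  0.017] off [-0.014 -0.065  0.194]
```

Emit:
move_arm(rows=[{"twist": [0.01, -0.01, 0.02], "offset": [-0.01, -0.06, 0.12], "jaw": 0.1}, {"twist": [0, 0, 0], "offset": [0, 0, 0.04], "jaw": -0.1}])

```text
time_s: 10.98
tcp_pos: [0.4505, -0.0591, 0.0164]
tcp_rot: [0.758, 0.652, 0.0, -0.0]
ft_force: [0.0, 0.4, -0.1]
width: 0.479
```

```bash
python3 -c "
from h import *
goto([.4501,-.0594,.015])"
```

```text
t 10.97 tcp [ 0.4505 -0.0591  0.0164] F [ 0.   0.4 -0.1] w 0.479 | twist [ 0.002 -0.004 -0.004] off [-0.006 -0.005  0.023]
```

Good. Grip.

Emit:
move_arm(rows=[{"twist": [0, 0, 0], "offset": [0, 0, 0.02], "jaw": -0.5}, {"twist": [0, 0, 0], "offset": [0, 0, 0.01], "jaw": -0.5}, {"twist": [0, 0, 0], "offset": [0, 0, 0.01], "jaw": -0.5}])

```text
time_s: 11.35
tcp_pos: [0.4509, -0.0595, 0.0155]
tcp_rot: [0.758, 0.652, 0.001, 0.001]
ft_force: [-1.9, 1.1, 3.4]
width: 0.359
```

```bash
python3 -c "
from h import *
goto([.4501,-.0594,.015])"
```

```text
t 11.35 tcp [ 0.4509 -0.0595  0.0155] F [-1.9  1.1  3.4] w 0.359 | twist [ 0.01  -0.001 -0.005] off [ 0.    -0.013  0.008]
```

Emit:
move_arm(rows=[{"twist": [0, 0, 0], "offset": [0, 0, -0.2], "jaw": -0.5}, {"twist": [0, 0, 0], "offset": [0, 0, -0.6], "jaw": -0.5}, {"twist": [0, 0, 0], "offset": [0, 0, -0.6], "jaw": -0.5}], squeeze=22)

```text
time_s: 11.72
tcp_pos: [0.4482, -0.0585, 0.0987]
tcp_rot: [0.758, 0.652, -0.001, -0.003]
ft_force: [1.0, -0.5, -2.2]
width: 0.357
```

```bash
python3 -c "
from h import *
goto([.5932,-.1885,.1])"
```

```text
t 11.72 tcp [ 0.4482 -0.0585  0.0987] F [ 1.  -0.5 -2.2] w 0.357 | twist [-0.032 -0.011 -0.006] off [-1.781  2.714 -0.022]
```

Emit:
move_arm(rows=[{"twist": [-0.02, 0, 0], "offset": [-0.3, 0.45, 0], "jaw": -0.5}, {"twist": [0, 0, 0], "offset": [-0.5, 0.75, 0], "jaw": -0.5}, {"twist": [0, 0, 0], "offset": [-0.5, 0.75, 0], "jaw": -0.5}, {"twist": [0, 0, 0], "offset": [-0.35, 0.5, 0], "jaw": -0.5}, {"twist": [0, 0, 0], "offset": [-0.12, 0.15, 0], "jaw": -0.5}, {"twist": [0, 0, 0], "offset": [0, 0, 0], "jaw": -0.5}])

```text
time_s: 12.48
tcp_pos: [0.5939, -0.1898, 0.1065]
tcp_rot: [0.758, 0.652, 0.005, 0.003]
ft_force: [0.6, 0.2, -1.6]
width: 0.356
```

```bash
python3 -c "
from h import *
goto([.5932,-.1885,.0265])"
```

```text
t 12.47 tcp [ 0.5939 -0.1898  0.1065] F [ 0.6  0.2 -1.6] w 0.356 | twist [ 0.062 -0.015  0.006] off [ 0.02  -0.015  1.334]
```

Emit:
move_arm(rows=[{"twist": [0.06, -0.01, 0], "offset": [0.02, -0.04, 0.3], "jaw": -0.5}, {"twist": [0.02, 0, 0], "offset": [0, -0.02, 0.5], "jaw": -0.5}, {"twist": [0, 0, 0], "offset": [0, 0, 0.2], "jaw": -0.5}])

```text
time_s: 12.85
tcp_pos: [0.5885, -0.1847, 0.0446]
tcp_rot: [0.757, 0.653, -0.001, -0.002]
ft_force: [-1.4, 0.3, -2.6]
width: 0.351
```

```bash
python3 -c "
from h import *
goto([.5932,-.1885,.0265])"
```

```text
t 12.85 tcp [ 0.5885 -0.1847  0.0446] F [-1.4  0.3 -2.6] w 0.351 | twist [-0.027 -0.01   0.02 ] off [-0.051  0.087  0.302]
```

Emit:
move_arm(rows=[{"twist": [-0.03, -0.01, 0.02], "offset": [-0.05, 0.08, 0.13], "jaw": -0.5}, {"twist": [0, 0, 0], "offset": [0, 0, 0.08], "jaw": -0.5}])

```text
time_s: 13.1
tcp_pos: [0.5921, -0.1873, 0.0308]
tcp_rot: [0.758, 0.652, -0.0, -0.0]
ft_force: [-0.0, -0.2, -2.0]
width: 0.357
```

```bash
python3 -c "
from h import *
goto([.5932,-.1885,.0265])"
```

```text
t 13.10 tcp [ 0.5921 -0.1873  0.0308] F [-0.  -0.2 -2. ] w 0.357 | twist [-0.003 -0.002  0.005] off [-0.017  0.021  0.072]
```

Emit:
move_arm(rows=[{"twist": [0, 0, 0], "offset": [-0.015, 0.015, 0.06], "jaw": -0.5}, {"twist": [0, 0, 0], "offset": [0, 0, 0.03], "jaw": -0.5}])

```text
time_s: 13.35
tcp_pos: [0.5936, -0.1886, 0.0261]
tcp_rot: [0.758, 0.652, 0.0, 0.0]
ft_force: [-0.2, -0.3, -1.3]
width: 0.353
```

```bash
python3 -c "
from h import *
goto([.5932,-.1885,.0255])"
```

```text
t 13.35 tcp [ 0.5936 -0.1886  0.0261] F [-0.2 -0.3 -1.3] w 0.353 | twist [0.007 0.    0.005] off [ 0.    -0.006  0.01 ]
```

Emit:
move_arm(rows=[{"twist": [0.01, 0, 0], "offset": [0, -0.005, 0.03], "jaw": -0.5}])

```text
time_s: 13.48
tcp_pos: [0.5937, -0.1887, 0.0255]
tcp_rot: [0.758, 0.652, 0.0, 0.0]
ft_force: [-1.7, 1.5, 4.5]
width: 0.358
```

Emit:
move_arm(rows=[{"twist": [0, 0, 0], "offset": [0, 0, 0.02], "jaw": -0.5}])

```text
time_s: 13.6
tcp_pos: [0.5937, -0.1887, 0.0255]
tcp_rot: [0.758, 0.652, 0.0, 0.0]
ft_force: [-2.7, 1.3, 3.5]
width: 0.355
```

Emit:
move_arm(rows=[{"twist": [0, 0, 0], "offset": [0, 0, 0], "jaw": -0.1}, {"twist": [0, 0, 0], "offset": [0, 0, 0], "jaw": 0.2}, {"twist": [0, 0, 0], "offset": [0, 0, -0.3], "jaw": 0.2}, {"twist": [0, 0, 0], "offset": [0, 0, -0.7], "jaw": 0.2}, {"twist": [0, 0, 0], "offset": [0, 0, -0.7], "jaw": 0.2}, {"twist": [0, 0, 0], "offset": [0, 0, 0], "jaw": 0.2}])

```text
time_s: 14.35
tcp_pos: [0.5954, -0.1896, 0.1346]
tcp_rot: [0.758, 0.652, 0.002, 0.004]
ft_force: [1.0, 0.0, 0.1]
width: 0.6
```

Run:
```python
from h import *
goto([.4550,.0721,.12])
p,D=viewer.grab_frame('top'); cv2.imwrite('pics/t2.png',p[:,:,::-1])
cv2.imwrite('pics/t2c.png',cv2.resize(p[90:240,140:400,::-1],None,fx=3,fy=3))
```

```text
t 14.35 tcp [ 0.5954 -0.1896  0.1346] F [1.  0.  0.1] w 0.600 | twist [0.043 0.012 0.003] off [ 3.963 -2.966  0.243]
```

View pics/t2c.png

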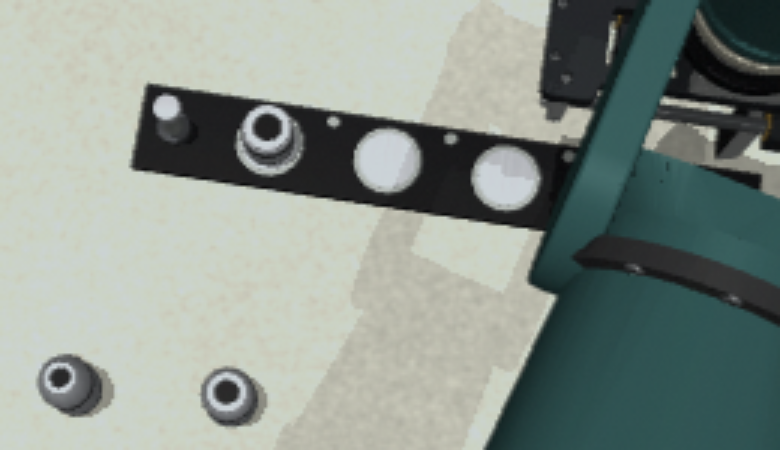

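```bash
cat >> h.py <<'E'
def topdisc(im,n,u,v,z,r=12,thr=60,st=None):
    """centre of dark lens disc near pixel u,v, cast on plane z"""
    c,W=cam(n,st); g=cv2.cvtColor(im,cv2.COLOR_BGR2GRAY); k=6
    s=g[v-r:v+r+1,u-r:u+r+1]; s=cv2.resize(s,None,fx=k,fy=k,interpolation=cv2.INTER_CUBIC)
    m=(s<thr).astype(np.uint8); cs,_=cv2.findContours(m,cv2.RETR_EXTERNAL,cv2.CHAIN_APPROX_NONE)
    out=[]
    for q in cs:
        a=cv2.contourArea(q)/k/k
        if a>8:
            M=cv2.moments(q); uu=M['m10']/M['m00']; vv=M['m01']/M['m00']
            uu=(uu+.5)/k-.5+u-r; vv=(vv+.5)/k-.5+v-r
            out.append((round(a,1),round(uu,1),round(vv,1),plane(c,W,uu,vv,z).round(4)))
    return out
E
python3 - <<'E'
from h import *
im=cv2.imread('pics/t2.png')
print(topdisc(im,'top',229,132,.042,r=6)); 
print(topdisc(im,'top',216,221,.046,r=8),topdisc(im,'top',160,215,.060,r=8))
E
```

```text
[(53.0, 228.7, 131.9, array([0.6277, 0.0501, 0.042 ]))]
[(37.2, 215.2, 220.2, array([0.4539, 0.0734, 0.046 ]))] [(23.3, 159.6, 215.4, array([0.4608, 0.1754, 0.06  ]))]
```

Emit:
move_arm(rows=[{"twist": [0.03, 0, 0], "offset": [0.4, -0.3, 0], "jaw": 0.2}, {"twist": [0, 0, 0], "offset": [0.8, -0.6, 0], "jaw": 0.2}, {"twist": [0, 0, 0], "offset": [0.8, -0.6, 0], "jaw": 0.2}, {"twist": [0, 0, 0], "offset": [0.8, -0.6, 0], "jaw": 0.2}, {"twist": [0, 0, 0], "offset": [0.7, -0.5, 0.1], "jaw": 0.2}, {"twist": [0, 0, 0], "offset": [0.35, -0.25, 0.1], "jaw": 0.2}, {"twist": [0, 0, 0], "offset": [0.05, 0, 0], "jaw": 0.2}])

```text
time_s: 15.28
tcp_pos: [0.4501, 0.0749, 0.1095]
tcp_rot: [0.759, 0.651, -0.006, -0.007]
ft_force: [0.2, 0.3, -0.5]
width: 0.604
```

```bash
python3 -c "
from h import *
goto([.4550,.0724,.008])"
```

```text
t 15.28 tcp [0.4501 0.0749 0.1095] F [ 0.2  0.3 -0.5] w 0.604 | twist [-0.108  0.003 -0.01 ] off [-0.029  0.087  1.692]
```

Emit:
move_arm(rows=[{"twist": [-0.09, 0, -0.01], "offset": [-0.03, 0, 0.4], "jaw": 0.2}, {"twist": [0, 0, 0], "offset": [0, 0, 0.5], "jaw": 0.2}, {"twist": [0, 0, 0], "offset": [0, 0, 0.2], "jaw": 0.2}])

```text
time_s: 15.65
tcp_pos: [0.4511, 0.0711, 0.0418]
tcp_rot: [0.758, 0.652, -0.001, 0.0]
ft_force: [-0.6, -0.1, 0.5]
width: 0.599
```

```bash
python3 -c "
from h import *
goto([.4550,.0724,.008])"
```

```text
t 15.65 tcp [0.4511 0.0711 0.0418] F [-0.6 -0.1  0.5] w 0.599 | twist [-0.005  0.011 -0.004] off [0.032 0.06  0.563]
```

Emit:
move_arm(rows=[{"twist": [0, 0.01, 0], "offset": [0.03, 0.06, 0.3], "jaw": 0.2}, {"twist": [0, 0, 0], "offset": [0, 0.02, 0.15], "jaw": 0.2}])

```text
time_s: 15.9
tcp_pos: [0.4572, 0.0705, 0.0138]
tcp_rot: [0.759, 0.651, -0.001, -0.0]
ft_force: [-0.5, 0.0, 0.4]
width: 0.597
```

```bash
python3 -c "
from h import *
goto([.4550,.0724,.008])"
```

```text
t 15.90 tcp [0.4572 0.0705 0.0138] F [-0.5  0.   0.4] w 0.597 | twist [-0.006  0.005 -0.016] off [ 0.025 -0.042  0.097]
```

Emit:
move_arm(rows=[{"twist": [0, 0, -0.01], "offset": [0.02, -0.04, 0.06], "jaw": 0.1}, {"twist": [0, 0, 0], "offset": [0.01, -0.01, 0.02], "jaw": -0.1}])

```text
time_s: 16.15
tcp_pos: [0.4552, 0.0722, 0.0092]
tcp_rot: [0.759, 0.651, -0.001, 0.0]
ft_force: [0.3, 0.0, 0.0]
width: 0.478
```

```bash
python3 -c "
from h import *
goto([.4550,.0724,.008])"
```

```text
t 16.15 tcp [0.4552 0.0722 0.0092] F [0.3 0.  0. ] w 0.478 | twist [-0.004  0.007 -0.011] off [ 0.003 -0.003  0.019]
```

Emit:
move_arm(rows=[{"twist": [0, 0, 0], "offset": [0, 0, 0.02], "jaw": -0.5}, {"twist": [0, 0, 0], "offset": [0, 0, 0.01], "jaw": -0.5}, {"twist": [0, 0, 0], "offset": [0, 0, 0.01], "jaw": -0.5}])

```text
time_s: 16.52
tcp_pos: [0.4557, 0.0722, 0.0084]
tcp_rot: [0.759, 0.652, -0.0, 0.001]
ft_force: [-2.0, -0.3, 3.5]
width: 0.355
```

```bash
python3 -c "
from h import *
goto([.4550,.0724,.008])"
```

```text
t 16.52 tcp [0.4557 0.0722 0.0084] F [-2.  -0.3  3.5] w 0.355 | twist [ 0.006  0.006 -0.009] off [ 0.001 -0.012  0.007]
```

Emit:
move_arm(rows=[{"twist": [0, 0, 0], "offset": [0, 0, -0.2], "jaw": -0.5}, {"twist": [0, 0, 0], "offset": [0, 0, -0.6], "jaw": -0.5}, {"twist": [0, 0, 0], "offset": [0, 0, -0.6], "jaw": -0.5}])

```text
time_s: 16.9
tcp_pos: [0.4532, 0.0724, 0.0921]
tcp_rot: [0.759, 0.652, -0.003, -0.001]
ft_force: [-0.1, -0.3, -0.0]
width: 0.353
```

```bash
python3 -c "
from h import *
goto([.6168,-.0303,.1])"
```

```text
t 16.90 tcp [0.4532 0.0724 0.0921] F [-0.1 -0.3 -0. ] w 0.353 | twist [-0.032  0.012 -0.008] off [-1.284  2.953 -0.131]
```

Emit:
move_arm(rows=[{"twist": [-0.02, 0.01, 0], "offset": [-0.2, 0.45, 0], "jaw": -0.5}, {"twist": [0, 0, 0], "offset": [-0.35, 0.8, 0], "jaw": -0.5}, {"twist": [0, 0, 0], "offset": [-0.35, 0.8, 0], "jaw": -0.5}, {"twist": [0, 0, 0], "offset": [-0.25, 0.6, 0], "jaw": -0.5}, {"twist": [0, 0, 0], "offset": [-0.1, 0.2, 0], "jaw": -0.5}, {"twist": [0, 0, 0], "offset": [0, 0, 0], "jaw": -0.5}])

```text
time_s: 17.65
tcp_pos: [0.619, -0.029, 0.1014]
tcp_rot: [0.758, 0.652, 0.005, 0.004]
ft_force: [0.0, 1.2, -1.3]
width: 0.358
```

```bash
python3 -c "
from h import *
goto([.6168,-.0303,.0195])"
```

```text
t 17.65 tcp [ 0.619  -0.029   0.1014] F [ 0.   1.2 -1.3] w 0.358 | twist [ 0.068 -0.017  0.005] off [-0.026 -0.033  1.365]
```

Emit:
move_arm(rows=[{"twist": [0.06, -0.02, 0], "offset": [-0.02, 0, 0.3], "jaw": -0.5}, {"twist": [0.02, 0, 0], "offset": [0, 0, 0.5], "jaw": -0.5}, {"twist": [0, 0, 0], "offset": [0, 0, 0.2], "jaw": -0.5}])

```text
time_s: 18.02
tcp_pos: [0.6164, -0.0276, 0.0396]
tcp_rot: [0.757, 0.653, -0.001, -0.001]
ft_force: [-0.5, 0.0, -1.6]
width: 0.353
```

```bash
python3 -c "
from h import *
goto([.6168,-.0303,.0195])"
```

```text
t 18.02 tcp [ 0.6164 -0.0276  0.0396] F [-0.5  0.  -1.6] w 0.353 | twist [-0.021  0.001  0.021] off [-0.043  0.013  0.335]
```

Emit:
move_arm(rows=[{"twist": [-0.02, 0, 0.02], "offset": [-0.04, 0.02, 0.15], "jaw": -0.5}, {"twist": [0, 0, 0], "offset": [-0.01, 0, 0.09], "jaw": -0.5}])

```text
time_s: 18.27
tcp_pos: [0.6159, -0.0299, 0.0238]
tcp_rot: [0.758, 0.653, -0.001, -0.001]
ft_force: [-0.3, -0.1, -1.5]
width: 0.354
```

```bash
python3 -c "
from h import *
goto([.6168,-.0303,.0195])"
```

```text
t 18.27 tcp [ 0.6159 -0.0299  0.0238] F [-0.3 -0.1 -1.5] w 0.354 | twist [-0.01   0.001  0.007] off [-0.005  0.016  0.072]
```

Emit:
move_arm(rows=[{"twist": [-0.01, 0, 0], "offset": [-0.005, 0.01, 0.06], "jaw": -0.5}, {"twist": [0, 0, 0], "offset": [0, 0, 0.03], "jaw": -0.5}, {"twist": [0, 0, 0], "offset": [0, 0, 0.03], "jaw": -0.5}])

```text
time_s: 18.65
tcp_pos: [0.6172, -0.0304, 0.0185]
tcp_rot: [0.758, 0.653, 0.001, 0.001]
ft_force: [-3.5, 1.0, 7.1]
width: 0.355
```

```bash
python3 -c "
from h import *
goto([.6168,-.0303,.0185])"
```

```text
t 18.65 tcp [ 0.6172 -0.0304  0.0185] F [-3.5  1.   7.1] w 0.355 | twist [0.014 0.    0.007] off [ 0.001 -0.007 -0.001]
```

Emit:
move_arm(rows=[{"twist": [0, 0, 0], "offset": [0, 0, 0], "jaw": -0.1}, {"twist": [0, 0, 0], "offset": [0, 0, 0], "jaw": 0.2}, {"twist": [0, 0, 0], "offset": [0, 0, -0.3], "jaw": 0.2}, {"twist": [0, 0, 0], "offset": [0, 0, -0.7], "jaw": 0.2}, {"twist": [0, 0, 0], "offset": [0, 0, -0.7], "jaw": 0.2}, {"twist": [0, 0, 0], "offset": [0, 0, 0], "jaw": 0.2}])

```text
time_s: 19.4
tcp_pos: [0.6189, -0.0307, 0.1284]
tcp_rot: [0.758, 0.652, 0.003, 0.004]
ft_force: [-0.2, -0.1, 0.2]
width: 0.603
```

Run:
```python
from h import *
goto([.4614,.1740,.12])
```

```text
t 19.40 tcp [ 0.6189 -0.0307  0.1284] F [-0.2 -0.1  0.2] w 0.603 | twist [0.053 0.    0.006] off [ 2.981 -3.105  0.141]
```

Emit:
move_arm(rows=[{"twist": [0.03, 0, 0], "offset": [0.4, -0.4, 0], "jaw": 0.2}, {"twist": [0, 0, 0], "offset": [0.7, -0.72, 0], "jaw": 0.2}, {"twist": [0, 0, 0], "offset": [0.7, -0.72, 0], "jaw": 0.2}, {"twist": [0, 0, 0], "offset": [0.7, -0.72, 0], "jaw": 0.2}, {"twist": [0, 0, 0], "offset": [0.35, -0.4, 0.1], "jaw": 0.2}, {"twist": [0, 0, 0], "offset": [0.1, -0.1, 0.1], "jaw": 0.2}, {"twist": [0, 0, 0], "offset": [0, 0, 0], "jaw": 0.2}])

```text
time_s: 20.27
tcp_pos: [0.4584, 0.1757, 0.112]
tcp_rot: [0.759, 0.652, 0.0, 0.001]
ft_force: [-0.0, -0.5, -0.1]
width: 0.601
```

Run:
```python
from h import *
goto([.4614,.1740,.012])
```

```text
t 20.27 tcp [0.4584 0.1757 0.112 ] F [-0.  -0.5 -0.1] w 0.601 | twist [ 0.01   0.006 -0.008] off [-0.021  0.054  1.666]
```

Emit:
move_arm(rows=[{"twist": [0.01, 0, 0], "offset": [-0.02, 0.03, 0.4], "jaw": 0.2}, {"twist": [0, 0, 0], "offset": [0, 0.02, 0.5], "jaw": 0.2}, {"twist": [0, 0, 0], "offset": [0, 0.02, 0.2], "jaw": 0.2}])

```text
time_s: 20.65
tcp_pos: [0.4671, 0.1708, 0.0459]
tcp_rot: [0.76, 0.65, 0.001, 0.002]
ft_force: [0.1, -0.7, 0.2]
width: 0.601
```

Run:
```python
from h import *
goto([.4614,.1740,.012])
```

```text
t 20.65 tcp [0.4671 0.1708 0.0459] F [ 0.1 -0.7  0.2] w 0.601 | twist [ 0.03   0.005 -0.034] off [ 0.039 -0.103  0.564]
```

Emit:
move_arm(rows=[{"twist": [0.03, 0, -0.03], "offset": [0.04, -0.09, 0.3], "jaw": 0.2}, {"twist": [0, 0, 0], "offset": [0, -0.02, 0.15], "jaw": 0.2}])

```text
time_s: 20.9
tcp_pos: [0.4623, 0.1732, 0.0178]
tcp_rot: [0.759, 0.651, -0.0, 0.0]
ft_force: [-0.5, 0.5, -0.2]
width: 0.598
```

Run:
```python
from h import *
goto([.4614,.1740,.012])
```

```text
t 20.90 tcp [0.4623 0.1732 0.0178] F [-0.5  0.5 -0.2] w 0.598 | twist [ 0.002  0.005 -0.015] off [ 0.012 -0.016  0.096]
```

Emit:
move_arm(rows=[{"twist": [0, 0, -0.01], "offset": [0.01, -0.015, 0.06], "jaw": 0.1}, {"twist": [0, 0, 0], "offset": [0, 0, 0.02], "jaw": -0.1}])

```text
time_s: 21.15
tcp_pos: [0.4616, 0.1739, 0.0128]
tcp_rot: [0.758, 0.652, -0.0, 0.001]
ft_force: [-0.5, 0.5, 0.6]
width: 0.476
```

Run:
```python
from h import *
goto([.4614,.1740,.012])
```

```text
t 21.15 tcp [0.4616 0.1739 0.0128] F [-0.5  0.5  0.6] w 0.476 | twist [ 0.003  0.005 -0.004] off [ 0.    -0.003  0.013]
```

Emit:
move_arm(rows=[{"twist": [0, 0, 0], "offset": [0, 0, 0.02], "jaw": -0.5}, {"twist": [0, 0, 0], "offset": [0, 0, 0.01], "jaw": -0.5}, {"twist": [0, 0, 0], "offset": [0, 0, 0.01], "jaw": -0.5}])

```text
time_s: 21.52
tcp_pos: [0.4622, 0.1743, 0.0121]
tcp_rot: [0.758, 0.652, 0.001, 0.001]
ft_force: [-2.3, -0.2, 3.2]
width: 0.358
```

```bash
python3 -c "
from h import *
goto([.4614,.174,.012])"
```

```text
t 21.52 tcp [0.4622 0.1743 0.0121] F [-2.3 -0.2  3.2] w 0.358 | twist [ 0.013  0.002 -0.   ] off [-0.007 -0.012  0.001]
```

Emit:
move_arm(rows=[{"twist": [0, 0, 0], "offset": [0, 0, -0.2], "jaw": -0.5}, {"twist": [0, 0, 0], "offset": [0, 0, -0.6], "jaw": -0.5}, {"twist": [0, 0, 0], "offset": [0, 0, -0.7], "jaw": -0.5}])

```text
time_s: 21.9
tcp_pos: [0.4589, 0.1735, 0.1006]
tcp_rot: [0.758, 0.652, -0.004, -0.001]
ft_force: [0.6, 0.4, -2.2]
width: 0.356
```

```bash
python3 -c "
from h import *
goto([.6050,-.1094,.115])"
```

```text
t 21.90 tcp [0.4589 0.1735 0.1006] F [ 0.6  0.4 -2.2] w 0.356 | twist [-0.036  0.023 -0.001] off [-4.298  3.113 -0.241]
```

Emit:
move_arm(rows=[{"twist": [-0.02, 0.02, 0], "offset": [-0.4, 0.3, -0.1], "jaw": -0.5}, {"twist": [0, 0, 0], "offset": [-0.8, 0.57, -0.1], "jaw": -0.5}, {"twist": [0, 0, 0], "offset": [-0.8, 0.57, 0], "jaw": -0.5}, {"twist": [0, 0, 0], "offset": [-0.8, 0.57, 0], "jaw": -0.5}, {"twist": [0, 0, 0], "offset": [-0.8, 0.57, 0], "jaw": -0.5}, {"twist": [0, 0, 0], "offset": [-0.45, 0.33, 0], "jaw": -0.5}, {"twist": [0, 0, 0], "offset": [-0.15, 0.1, 0], "jaw": -0.5}, {"twist": [0, 0, 0], "offset": [0, 0, 0], "jaw": -0.5}])

```text
time_s: 22.9
tcp_pos: [0.6088, -0.1088, 0.1227]
tcp_rot: [0.757, 0.653, 0.006, 0.003]
ft_force: [-0.3, 0.2, -1.6]
width: 0.356
```

```bash
python3 -c "
from h import *
goto([.6050,-.1094,.023])"
```

```text
t 22.90 tcp [ 0.6088 -0.1088  0.1227] F [-0.3  0.2 -1.6] w 0.356 | twist [ 0.077 -0.031  0.021] off [-0.02  -0.061  1.661]
```

Emit:
move_arm(rows=[{"twist": [0.07, -0.03, 0.02], "offset": [-0.01, -0.02, 0.3], "jaw": -0.5}, {"twist": [0.02, 0, 0], "offset": [0, 0, 0.5], "jaw": -0.5}, {"twist": [0, 0, 0], "offset": [0, 0, 0.4], "jaw": -0.5}])

```text
time_s: 23.28
tcp_pos: [0.6076, -0.1045, 0.0497]
tcp_rot: [0.757, 0.654, 0.0, -0.0]
ft_force: [0.7, -0.1, -2.1]
width: 0.358
```

```bash
python3 -c "
from h import *
goto([.6050,-.1094,.023])"
```

```text
t 23.27 tcp [ 0.6076 -0.1045  0.0497] F [ 0.7 -0.1 -2.1] w 0.358 | twist [-0.001 -0.004  0.028] off [-0.087 -0.03   0.445]
```

Emit:
move_arm(rows=[{"twist": [0, 0, 0.02], "offset": [-0.08, -0.03, 0.22], "jaw": -0.5}, {"twist": [0, 0, 0], "offset": [-0.01, 0, 0.12], "jaw": -0.5}])

```text
time_s: 23.52
tcp_pos: [0.6021, -0.1066, 0.0252]
tcp_rot: [0.757, 0.654, -0.002, -0.003]
ft_force: [-0.3, 0.3, -1.7]
width: 0.355
```

```bash
python3 -c "
from h import *
goto([.6050,-.1094,.023])"
```

```text
t 23.52 tcp [ 0.6021 -0.1066  0.0252] F [-0.3  0.3 -1.7] w 0.355 | twist [-0.038 -0.009  0.026] off [-0.039  0.056  0.036]
```

Emit:
move_arm(rows=[{"twist": [-0.04, 0, 0.02], "offset": [-0.04, 0.04, -0.03], "jaw": -0.5}, {"twist": [0, 0, 0], "offset": [0, 0, 0.02], "jaw": -0.5}])

```text
time_s: 23.78
tcp_pos: [0.6046, -0.1092, 0.0264]
tcp_rot: [0.758, 0.653, 0.001, 0.0]
ft_force: [0.1, 0.4, -1.1]
width: 0.357
```

```bash
python3 -c "
from h import *
goto([.6050,-.1094,.023])"
```

```text
t 23.77 tcp [ 0.6046 -0.1092  0.0264] F [ 0.1  0.4 -1.1] w 0.357 | twist [ 0.01  -0.008  0.007] off [-0.003  0.008  0.057]
```

Emit:
move_arm(rows=[{"twist": [0.01, -0.01, 0], "offset": [0, 0.005, 0.05], "jaw": -0.5}, {"twist": [0, 0, 0], "offset": [0, 0, 0.03], "jaw": -0.5}, {"twist": [0, 0, 0], "offset": [0, 0, 0.02], "jaw": -0.5}])

```text
time_s: 24.15
tcp_pos: [0.6063, -0.1097, 0.0221]
tcp_rot: [0.758, 0.652, 0.001, 0.002]
ft_force: [0.4, -0.3, -0.5]
width: 0.356
```

```bash
python3 -c "
from h import *
goto([.6050,-.1094,.022])"
```

```text
t 24.15 tcp [ 0.6063 -0.1097  0.0221] F [ 0.4 -0.3 -0.5] w 0.356 | twist [0.021 0.005 0.005] off [ 0.002 -0.022  0.002]
```

Emit:
move_arm(rows=[{"twist": [0.02, 0, 0], "offset": [0, -0.025, 0], "jaw": -0.5}, {"twist": [0, 0, 0], "offset": [0, 0, 0.03], "jaw": -0.5}])

```text
time_s: 24.4
tcp_pos: [0.6048, -0.1095, 0.0221]
tcp_rot: [0.758, 0.652, -0.0, 0.0]
ft_force: [-5.3, 0.7, 10.6]
width: 0.354
```

```bash
python3 -c "
from h import *
goto([.6050,-.1094,.022])"
```

```text
t 24.40 tcp [ 0.6048 -0.1095  0.0221] F [-5.3  0.7 10.6] w 0.354 | twist [0.002 0.005 0.006] off [0.003 0.003 0.001]
```

Emit:
move_arm(rows=[{"twist": [0, 0, 0], "offset": [0, 0, -0.01], "jaw": -0.1}, {"twist": [0, 0, 0], "offset": [0, 0, 0], "jaw": 0.1}, {"twist": [0, 0, 0], "offset": [0, 0, 0], "jaw": 0.1}, {"twist": [0, 0, 0], "offset": [0, 0, -0.3], "jaw": 0.1}, {"twist": [0, 0, 0], "offset": [0, 0, -0.7], "jaw": 0.1}, {"twist": [0, 0, 0], "offset": [0, 0, -0.8], "jaw": 0.1}, {"twist": [0, 0, 0], "offset": [0, 0, -0.6], "jaw": 0.1}, {"twist": [0, 0, 0], "offset": [0, 0, -0.3], "jaw": 0.1}])

```text
time_s: 25.4
tcp_pos: [0.6047, -0.1094, 0.1934]
tcp_rot: [0.758, 0.652, 0.0, 0.001]
ft_force: [0.1, 0.4, 0.6]
width: 0.555
```

Run:
```python
from h import *
goto([.4,.3,.2])
s=readout.observe()
p,D=viewer.grab_frame('wrist'); cv2.imwrite('pics/w4.png',p[:,:,::-1])
```

```text
t 25.40 tcp [ 0.6047 -0.1094  0.1934] F [0.1 0.4 0.6] w 0.555 | twist [0.014 0.006 0.005] off [ 6.236 -4.394 -0.111]
```

View pics/w4.png

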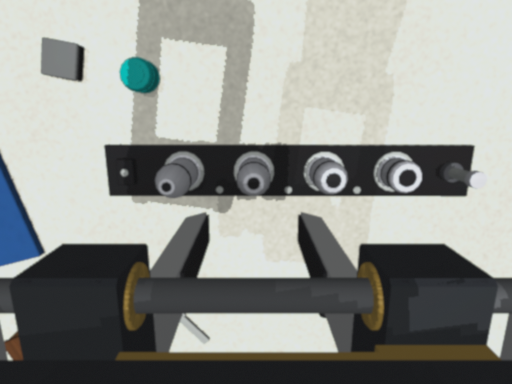

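The wrist picture shows all four standing, tallest at left (170,185) to shortest at (403,178) next to the post (475,178). I'll move clear and check from the top camera.

Emit:
move_arm(rows=[{"twist": [0, 0, 0], "offset": [0.4, -0.4, 0], "jaw": 0.1}, {"twist": [0, 0, 0], "offset": [0.8, -0.6, 0], "jaw": 0.1}, {"twist": [0, 0, 0], "offset": [0.9, -0.6, 0], "jaw": 0.1}, {"twist": [0, 0, 0], "offset": [0.9, -0.6, 0], "jaw": 0.1}, {"twist": [0, 0, 0], "offset": [0.9, -0.6, 0], "jaw": 0.1}, {"twist": [0, 0, 0], "offset": [0.9, -0.6, 0], "jaw": 0.1}, {"twist": [0, 0, 0], "offset": [0.7, -0.5, 0], "jaw": 0.1}, {"twist": [0, 0, 0], "offset": [0.2, -0.2, 0], "jaw": 0.1}, {"twist": [0, 0, 0], "offset": [0, 0, 0], "jaw": 0.1}])

```text
time_s: 26.58
tcp_pos: [0.4146, 0.2627, 0.1974]
tcp_rot: [0.758, 0.652, 0.006, 0.006]
ft_force: [-0.3, 0.1, 0.4]
width: 0.55
```

Run:
```python
from h import *
goto([.4,.3,.2])
p,D=viewer.grab_frame('top'); im=p[:,:,::-1].copy(); cv2.imwrite('pics/t3.png',im)
cv2.imwrite('pics/t3c.png',cv2.resize(im[90:240,160:420],None,fx=3,fy=3))
q,_=viewer.grab_frame('scene'); cv2.imwrite('pics/s3.png',q[:,:,::-1]); cv2.imwrite('pics/s3c.png',cv2.resize(q[130:290,80:330,::-1],None,fx=3,fy=3))
c,W=cam('top'); C=np.linalg.inv(W)
seats=[(.6271,.0505),(.615,-.0286),(.6029,-.1077),(.5911,-.1865)]
for (x,y),h,hd in zip(seats,(.032,.046,.06,.074),(32,46,60,74)):
    a=C@np.array([x,y,.01+h,1]); u=c['cx']+c['fx']*a[0]/-a[2]; v=c['cy']-c['fy']*a[1]/-a[2]
    for o in topdisc(im,'top',int(round(u)),int(round(v)),.01+h,r=6): print(hd,'expected',round(u,1),round(v,1),o,'err mm',((o[3][:2]-[x,y])*1000).round(1))
```

```text
t 26.57 tcp [0.4146 0.2627 0.1974] F [-0.3  0.1  0.4] w 0.550 | twist [ 0.092 -0.009 -0.005] off [ 0.578 -0.333 -0.043]
32 expected 228.5 132.2 (57.9, 228.7, 131.9, array([0.6277, 0.0502, 0.042 ])) err mm [ 0.6 -0.3]
46 expected 269.3 136.2 (39.0, 269.7, 135.9, array([ 0.6154, -0.0293,  0.056 ])) err mm [ 0.4 -0.7]
60 expected 311.6 140.2 (25.5, 311.9, 140.1, array([ 0.6032, -0.1083,  0.07  ])) err mm [ 0.3 -0.6]
74 expected 355.1 144.3 (13.9, 355.7, 144.0, array([ 0.5917, -0.1875,  0.084 ])) err mm [ 0.6 -1. ]
```

View pics/t3c.png

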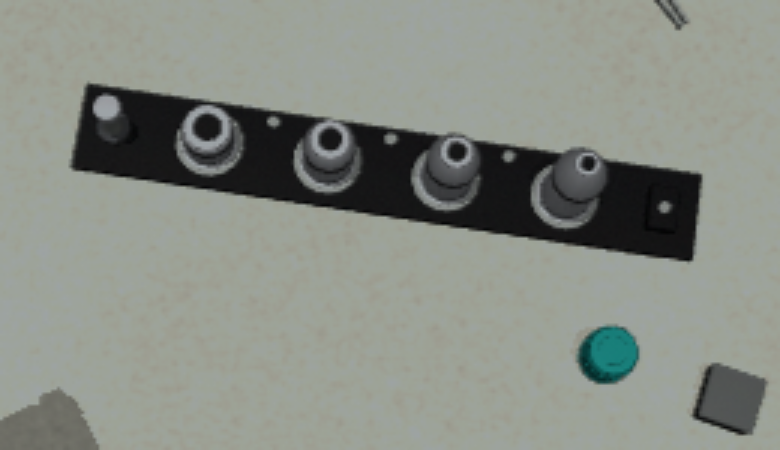

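View pics/s3c.png

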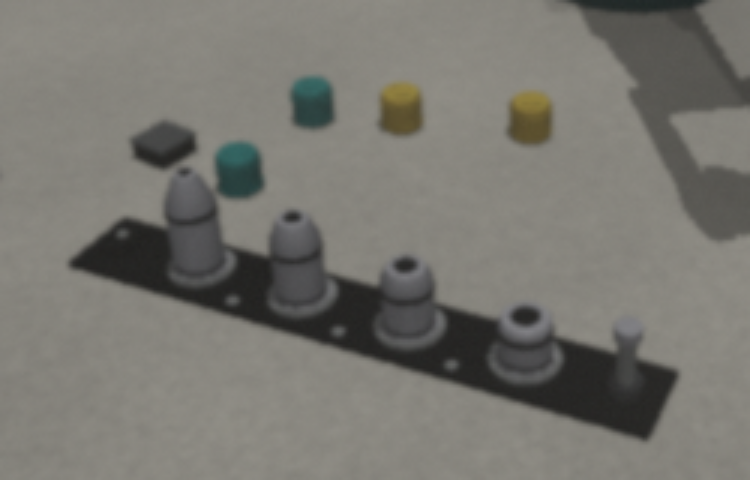

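Emit:
move_arm(rows=[{"twist": [0, 0, 0], "offset": [0, 0, 0], "jaw": 0.1}, {"twist": [0, 0, 0], "offset": [0, 0, 0], "jaw": 0.1}])

```text
time_s: 26.92
tcp_pos: [0.4167, 0.2598, 0.1973]
tcp_rot: [0.76, 0.649, 0.006, 0.006]
ft_force: [-0.4, -0.1, -0.6]
width: 0.548
```

```bash
python3 -c "
from h import *
print(workorder.hand_in())"
```

```text
the job is handed in; nothing more can be done
None
```

All four objectives now stand upright on the rail seats in order of height: 32 mm next to the post, then 46, 60 and 74 mm at the far end. The turquoise and yellow look-alikes were never gripped or moved. I handed the job in at about 27 s.

- **Centring:** the last top picture puts each objective's lens disc within about 1.2 mm of its seat centre, using seat positions from the first top picture.
- **Upright and clear:** the last top and scene pictures show all four upright. The gripper was about 0.2 m above the bench and away from the rail.
- **Forces:** the largest wrist force I read was about 12 N, while seating the 60 mm objective.
- **Disagreements:** positions from the scene camera differ from the top camera's by about 5 mm in x. The wrist and top cameras agreed to within 2 mm, so I used those. The arm also drifted 1–2 mm per row even when told to hold still, so I corrected every approach and placement step by step.

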